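# Sort leftover jig hardware into the parts trays

### The job

Sort the jig hardware left lying on the saw table: both hex bolts go in the blue tray, both black star knobs in the red tray and the T-slot nut in the yellow tray. Every piece must stand on the floor of its tray the same way up as it stands now (bolts on their heads, knobs with the stud up), and the tape measure and the green wax tin stay where they are.

Things in the scene. Friction and masses are not known exactly. Their poses are not given: they have to be found in the camera images.
- bolt_a: One of two equal bolts: bright steel M10 hex bolt standing on its head, thread up; 52 tall: head 17 across the flats and 7 thick, at the bottom, above it a round threaded shank 10 in diameter. Loose, 40 g; its z axis may read up to 0.03 rad off upright as it stands. Origin: centre of the underside of the head; z up. Grip the shank from above, in any direction
- bolt_b: One of two equal bolts: bright steel M10 hex bolt standing on its head, thread up; 52 tall: head 17 across the flats and 7 thick, at the bottom, above it a round threaded shank 10 in diameter. Loose, 40 g; its z axis may read up to 0.03 rad off upright as it stands. Origin: centre of the underside of the head; z up. Grip the shank from above, in any direction
- knob_large: Larger black plastic star knob standing on its face, steel stud up: star 47 across and 13 high, collar 24 in diameter up to 21, then a round stud 8 in diameter, on the axis, up to a total height of 52. Loose, 30 to 65 g. Origin: centre of the underside (the stud's axis lies within 1 mm of it); z up. Grip the stud from above, in any direction
- knob_small: Smaller black plastic star knob standing on its face, steel stud up: star 37 across and 13 high, collar 19 in diameter up to 21, then a round stud 8 in diameter, on the axis, up to a total height of 42. Loose, 30 to 65 g. Origin: centre of the underside (the stud's axis lies within 1 mm of it); z up. Grip the stud from above, in any direction
- nut: bright steel T-slot nut lying flat on its 22 x 22 base, 12 high, with a narrower raised ridge along its x axis and a dark threaded hole in the middle of the top. Loose, 20 to 42 g. Origin: centre of its underside; z up. Its sides along the ridge are upright only up to 6; best grip it across the flat upright end faces of the ridge (fingers closing along its x axis, 22 wide)
- bolt_tray: blue plastic open tray, 130 x 130 and 18 high outside, walls and floor 4 thick (inside 122 x 122), fixed to the table, with a small blank label holder reaching about 8 out from its front (-x) wall. The tray for the two hex bolts. Origin: centre of its underside; its x and y axes run parallel to its walls, z up
- knob_tray: red plastic open tray, 130 x 130 and 18 high outside, walls and floor 4 thick (inside 122 x 122), fixed to the table, with a small blank label holder reaching about 8 out from its front (-x) wall. The tray for the two star knobs. Origin: centre of its underside; its x and y axes run parallel to its walls, z up
- nut_tray: yellow plastic open tray, 130 x 130 and 18 high outside, walls and floor 4 thick (inside 122 x 122), fixed to the table, with a small blank label holder reaching about 8 out from its front (-x) wall. The tray for the T-slot nut. Origin: centre of its underside; its x and y axes run parallel to its walls, z up
- tape: yellow and black tape measure standing upright, 34 x 86 x 68 high; a bystander to be left alone. Loose. Origin: centre of its underside; long side along its y
- tin: round green wax tin, 66 in diameter, 49 high; a bystander to be left alone. Loose. Origin: centre of its underside

How it is judged:
By the outcome, as a careful person would: the job done as asked, in the order asked, and still so for the second after the job is handed in, with the robot touching nothing.
It also fails if it takes over 136 s, if anything falls off the work surface, if the arm or the gripper's body presses on something with over 40 N, if the wrist force passes 120 N, or if a joint passes its speed limit or range.

### The arm

A 6-joint arm with a two-finger parallel gripper is mounted at the origin on the work surface; the furniture and walls round the work are solid. World frame = base frame: x ahead of the robot, y to its left, z up, the work surface at z = 0. Lengths are in mm, angles in degrees, forces in N, time in s.
With the tool pointing down it reaches from about 300 to 850 mm from the base axis. Payload 4.2 kg.
Tool frame: the origin (TCP) lies midway between the tips of the shut fingers; the grasp point (between the pads) lies pinch_z behind it (pinch_z is the distance from the TCP to the grasp point, in mm); z points along the fingers, y is the line along which they close (so a half turn about z gives the same grasp; the last joint's range is limited). The gripper opens to 91 mm and grips with 3 to 60 N. Pads are 32 mm wide; open, the fingers measure 118 mm over their backs; the gripper's body (76 mm by 178 mm) begins 60 mm behind the grasp point.
Start: joints at [66.349, 18.312, 89.639, -0, 72.044, -1.146], TCP at [220.1, 531.224, 213.976] pointing down, gripper open.
Joint ranges: [-177.97, 177.97], [-48.28, 115.42], [12.27, 149.76], [-77.06, 257.06], [2.81, 150.46], [-146.56, 146.56]. Speed limits (degrees/s): [147.25, 147.25, 180, 180, 180, 180].

### API

Orientations are given as [roll, pitch, yaw] about the fixed x, y, z axes, in that order (R = Rz(yaw) Ry(pitch) Rx(roll)).
In Python, from workcell import state, grab_frame, job_done, masks_of, landmark_of, pinch_z gives the robot as it stands. The module is installed in compiled form; this text tells all that it offers.
- The arm moves only by the tool move_arm, never from a script. Its argument "plan" is a list of rows, each an object of numbers: "x", "y", "z": the shift along the tool's x, y, z in mm; "rx", "ry", "rz": the turn, a rotation vector about the tool's x, y, z in rad. A call has 1 to 10 rows; each row shifts and turns the commanded pose from where the row before left it, along the tool's axes as they then stand; what a row does not reach is not made up. A row lasts 1/10 s, in which the tool goes at most 50 mm and 8.59 degrees, less where a joint would pass 70% of its speed; a pose out of reach is approached as far as the arm can. A call is refused whole if a number of a shift passes 50 or a number of a turn 0.15, either way. A call with a gripper value outside its range is refused whole. "grip" is the opening, from 0 (shut) to 1 (fully open), set as the call begins (left out, the last holds). The fingers move at their own pace and stop on an object; "squeeze" is the grip in N (left out, the last holds). Time passes only in rows, so rows that do not move let the fingers close. It gives the time, the measured TCP pose, the force, the opening and the grip force at its end, in the units of the state.
- state(): the state, without advancing time (a new reading comes with each control period).
- grab_frame(name): name is "scene" or "top" or "wrist"; returns a dict with "img" (420x560x3 uint8, red, green, blue), "z_map" (420x560 float32, mm along the optical axis (not along the pixel's ray), 0 where there is no reading), "fx", "fy", "cx", "cy" (pixels), "rvec" (rotation vector, rad) and "tvec" (3), from world to camera coordinates, as OpenCV has them. Camera axes: x right, y down, z forward; pixel columns grow to the right and rows downward; lengths in mm; the calibration is good to about 2 mm. A picture is of the moment at which its call begins.
- job_done(): hands the job in; it is judged then, once.
Trained networks look in the newest picture that a camera, given by its name, has taken for a name from the list of things; names that differ only in an ending like _2 or _b are one class to them, and where a whole thing is asked for, a point or a joint stands for the part that bears it (a point fixed in the world has none). Each returns a list of dicts, best first, with "p" (0 to 1); they miss things now and then, are a little off and sometimes report something else, mostly with a low value. They report only what shows in the picture. A call takes as long as a camera call.
- masks_of(camera, label): "pixels" (420x560 bool, what is visible of it) and "box" ([centre column, centre row, width, height] in pixels, round what is visible of it).
- landmark_of(camera, label): "point" ([column, row] in pixels: a listed point, or the origin of a listed thing).
The state is a dict: "time_s": time; "qpos": joint angles; "qvel": joint speeds; "effort": joint torques, N m; "ee_pos": TCP position; "ee_rot": TCP orientation; "force": force on the tool from outside, world axes, zero at the start; "torque": the same for the moment, N m; "gripper_width": finger opening in mm; "gripper_force": force on a finger pad.
Only numpy, scipy, OpenCV 4.12 (cv2) and the standard library are available. Lean on these libraries where they do the work, as an engineer would, in place of code of your own. Each camera call takes 0.05 s, during which the arm holds its last target. There are 200 camera calls.

## Working session

There is one attempt and no reset: what is moved stays moved. The work goes in short steps, Python scripts to look and compute and a tool call to move; the robot and the scene stay as the last step left them, time stands still between calls to the robot, and variables do not carry over. Pictures are saved under pics/ and viewed, at most 14 in all, crops included, and the job is handed in when it is done.

Besides the shell and the picture viewer there is one more tool, called as a command line: name --argument value ..., lists and objects as JSON in quotes. move_arm: Moves the arm, as the interface text tells. Its arguments: {"type":"object","properties":{"plan":{"type":"array","items":{"type":"object","properties":{"x":{"type":"number"},"y":{"type":"number"},"z":{"type":"number"},"rx":{"type":"number"},"ry":{"type":"number"},"rz":{"type":"number"}}}},"grip":{"type":"number"},"squeeze":{"type":"number"}},"required":["plan"]}

```bash
mkdir -p pics; cat > h.py <<'E'
import numpy as np, cv2
from workcell import *
def P(f,mask):
    v,u=np.nonzero(mask&(f["z_map"]>0)); z=f["z_map"][v,u]
    c=np.stack([(u-f["cx"])*z/f["fx"],(v-f["cy"])*z/f["fy"],z],1)
    R=cv2.Rodrigues(np.array(f["rvec"],float))[0]
    return (c-np.array(f["tvec"]).ravel())@R
def save(f,n): cv2.imwrite("pics/"+n,f["img"][:,:,::-1])
E
python3 - <<'E'
from h import *
print(state(),pinch_z if not callable(pinch_z) else pinch_z())
for c in ["top","scene"]:
    f=grab_frame(c); save(f,c+"0.png")
    for l in ["bolt_a","knob_large","knob_small","nut","bolt_tray","knob_tray","nut_tray","tape","tin"]:
        for m in masks_of(c,l)[:3]:
            p=P(f,m["pixels"])
            if len(p)==0: continue
            t=p[p[:,2]>p[:,2].max()-6]
            print(c,l,round(m["p"],2),np.round(m["box"]),len(p),"med",np.median(p,0).round(),"min",p.min(0).round(),"max",p.max(0).round(),"top",t.mean(0).round(1))
E
```

```text
{'time_s': 0.0, 'qpos': array([ 6.63470335e+01,  1.83493064e+01,  8.97074125e+01, -4.82456203e-05,
        7.20426490e+01, -1.14607182e+00]), 'qvel': array([ 0.14884131, -0.00064008,  0.06685019,  0.08913166, -0.02771067,
        0.00325734]), 'effort': array([ 2.62516078e-03, -4.12461591e+01, -2.31972420e+01,  7.30457157e-02,
        4.58003778e-02, -1.47043397e-04]), 'ee_pos': array([219.9028421 , 530.73569198, 213.13685942]), 'ee_rot': array([-1.79900651e+02, -1.94163587e-03,  1.57493119e+02]), 'force': array([-0.07639299,  0.44610722,  0.37476572]), 'torque': array([ 0.01825331, -0.02802271, -0.03517037]), 'gripper_force': 0.0, 'gripper_width': 91.05183607151649} 18.8
top bolt_a 0.37 [266. 242.   4.  10.] 40 med [467.   6.  11.] min [462.  -2.   4.] max [477.  13.  57.] top [469.6   5.4  54. ]
top knob_large 0.52 [309. 254.  20.  20.] 279 med [439. -97.  14.] min [ 418. -119.   -3.] max [465. -76.  57.] top [440.7 -98.7  52.6]
top knob_small 0.59 [208. 252.   4.   8.] 77 med [445. 147.  10.] min [435. 135.  -0.] max [458. 158.  19.] top [445.4 150.2  15.5]
top knob_small 0.57 [16
[... 1675 characters left out ...]
 top [590.  110.8  16.5]
scene nut_tray 0.69 [334. 176.  70.  42.] 1627 med [ 616. -258.    5.] min [ 544. -357.   -2.] max [ 688. -188.   21.] top [ 611.8 -253.9   17.3]
scene tape 0.88 [174. 289.  51.  50.] 1563 med [544. 275.  43.] min [537. 215.  -2.] max [643. 307.  70.] top [554.5 270.9  66.4]
scene tin 0.84 [390. 175.  25.  25.] 646 med [ 484. -316.   41.] min [ 460. -446.   -1.] max [ 568. -298.   52.] top [ 491.1 -331.2   48.8]
scene tin 0.25 [305. 243.   9.  21.] 126 med [467.   9.  25.] min [460. -10.  -3.] max [479.  16.  53.] top [469.1   7.1  50.6]
scene tin 0.18 [290. 203.  72.  49.] 2126 med [612. -90.   5.] min [ 539. -178.   -2.] max [702. -20.  21.] top [607.9 -85.9  17.1]
```

View pics/top0.png

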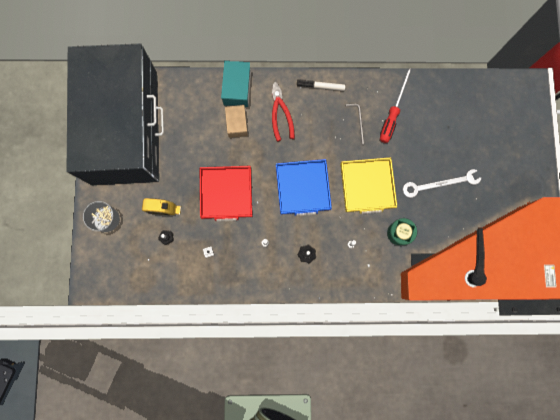

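View pics/scene0.png

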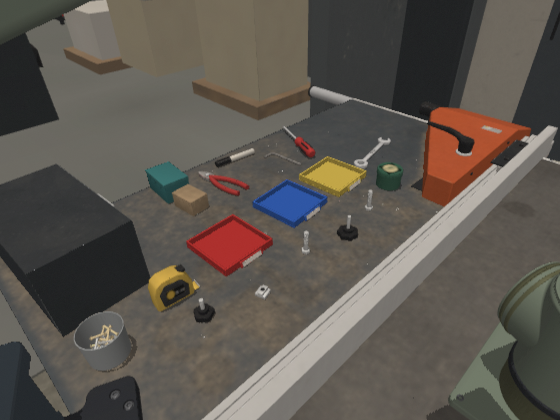

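```bash
python3 - <<'E'
from h import *
C={}
for c in ["top","scene"]:
    f=grab_frame(c); p=P(f,np.ones((420,560),bool)); C[c]=p
    q=p[(p[:,0]>395)&(p[:,0]<520)&(p[:,1]>-290)&(p[:,1]<300)&(p[:,2]>24)&(p[:,2]<62)]
    for n,(x,y) in dict(ba=(468,6),bb=(468,-205),kl=(440,-98),ks=(484,253)).items():
        s=q[np.hypot(q[:,0]-x,q[:,1]-y)<30]
        if len(s): print(c,n,len(s),s.mean(0).round(1),s.min(0).round(1),s.max(0).round(1))
    # profile along x near each y
    for y in [250,100,-100,-200,-300]:
        s=p[abs(p[:,1]-y)<25]
        print(c,y,[(x,int(s[(s[:,0]>=x)&(s[:,0]<x+20),2].max())) for x in range(240,440,20) if ((s[:,0]>=x)&(s[:,0]<x+20)).any()])
    for n,(x,y) in dict(k=(597,107),b=(611,-92),n=(615,-260)).items():
        s=p[(abs(p[:,0]-x)<72)&(abs(p[:,1]-y)<80)&(p[:,2]>13)&(p[:,2]<28)]
        print(c,n,cv2.minAreaRect(s[:,:2].astype(np.float32)))
E
```

```text
top ba 18 [468.1   5.8  49.4] [464.5   2.5  24.1] [472.4  10.2  57.9]
top bb 22 [ 464.4 -208.4   46.8] [ 460.3 -213.3   25.9] [ 469.1 -205.1   56.5]
top kl 18 [439.6 -97.6  42.1] [ 432.8 -105.7   24.3] [447.5 -88.3  57. ]
top ks 16 [483.9 253.4  36.7] [480.4 250.1  24.2] [487.9 261.6  44. ]
top 250 [(240, 89), (260, 91), (280, 43), (300, 41), (320, 9), (340, 10), (360, 7), (380, 7), (400, 7), (420, 7)]
top 100 [(240, 89), (260, 88), (280, 41), (300, 41), (320, 7), (340, 6), (360, 9), (380, 6), (400, 8), (420, 6)]
top -100 [(240, 89), (260, 88), (280, 42), (300, 43), (320, 6), (340, 7), (360, 5), (380, 5), (400, 12), (420, 53)]
top -200 [(240, 89), (260, 90), (280, 42), (300, 42), (320, 6), (340, 7), (360, 7), (380, 6), (400, 6), (420, 7)]
top -300 [(240, 89), (260, 88), (280, 41), (300, 41), (320, 6), (340, 7), (360, 6), (380, 6), (400, 6), (420, 7)]
top k ((595.0735473632812, 105.23538970947266), (135.92437744140625, 128.9091339111328), 1.0545811653137207)
top b ((609.6152954101562, -91.36299896240234), (136.89479064941406, 129.90467834472656), 5.297041416168213)
top n ((614.1121826
[... 589 characters left out ...]
380, 2), (400, 2), (420, 2)]
scene -100 [(240, 84), (260, 85), (280, 35), (300, 37), (320, 1), (340, 2), (360, 3), (380, 2), (400, 12), (420, 51)]
scene -200 [(240, 85), (260, 85), (280, 36), (300, 37), (320, 2), (340, 2), (360, 2), (380, 2), (400, 2), (420, 2)]
scene -300 [(240, 85), (260, 84), (280, 36), (300, 37), (320, 3), (340, 3), (360, 2), (380, 2), (400, 2), (420, 2)]
scene k ((596.09228515625, 106.3778076171875), (137.45260620117188, 131.248046875), 1.503718376159668)
scene b ((610.4850463867188, -90.5369873046875), (137.1400146484375, 133.33059692382812), 5.530052661895752)
scene n ((614.3529663085938, -257.39007568359375), (136.9346160888672, 133.92242431640625), 5.03177547454834)
```

move_arm --plan '[{"rz":-0.1},{"rz":-0.1},{"rz":-0.1},{"rz":-0.093},{}]'

```text
schema error: expected keys x, y, z, rx, ry, rz
```

move_arm --plan '[{"x":0,"y":0,"z":0,"rx":0,"ry":0,"rz":-0.1},{"x":0,"y":0,"z":0,"rx":0,"ry":0,"rz":-0.1},{"x":0,"y":0,"z":0,"rx":0,"ry":0,"rz":-0.1},{"x":0,"y":0,"z":0,"rx":0,"ry":0,"rz":-0.093},{"x":0,"y":0,"z":0,"rx":0,"ry":0,"rz":0}]' --grip 0.4

```text
time_s: 1.6
ee_pos: [220.1, 531.2, 214.0]
ee_rot: [180.0, 0.0, 180.0]
force: [0.1, -0.0, 0.3]
gripper_width: 54.2
gripper_force: 0.0
```

move_arm --plan '[{"x":-19,"y":-40,"z":0,"rx":0,"ry":0,"rz":0},{"x":-19,"y":-40,"z":0,"rx":0,"ry":0,"rz":0},{"x":-19,"y":-40,"z":0,"rx":0,"ry":0,"rz":0},{"x":-19,"y":-40,"z":0,"rx":0,"ry":0,"rz":0},{"x":-19,"y":-40,"z":0,"rx":0,"ry":0,"rz":0},{"x":-19,"y":-40,"z":0,"rx":0,"ry":0,"rz":0},{"x":-19,"y":-40,"z":0,"rx":0,"ry":0,"rz":0},{"x":-19,"y":-40,"z":0,"rx":0,"ry":0,"rz":0},{"x":-19,"y":-40,"z":0,"rx":0,"ry":0,"rz":0},{"x":-19,"y":-40,"z":0,"rx":0,"ry":0,"rz":0}]'

```text
time_s: 2.6
ee_pos: [410.7, 129.6, 214.3]
ee_rot: [180.0, 0.1, 179.9]
force: [0.9, 0.6, -1.4]
gripper_width: 36.9
gripper_force: 0.0
```

move_arm --plan '[{"x":-19,"y":-40,"z":0,"rx":0,"ry":0,"rz":0},{"x":-19,"y":-40,"z":0,"rx":0,"ry":0,"rz":0},{"x":-20,"y":-44,"z":0,"rx":0,"ry":0,"rz":0},{"x":0,"y":0,"z":0,"rx":0,"ry":0,"rz":0},{"x":0,"y":0,"z":0,"rx":0,"ry":0,"rz":0}]'

```text
time_s: 3.1
ee_pos: [468.2, 6.6, 213.8]
ee_rot: [180.0, -0.0, 179.8]
force: [-0.6, 1.2, -1.1]
gripper_width: 36.6
gripper_force: 0.0
```

```bash
cat >> h.py <<'E'
def near(c,x,y,lo,hi,r=25,p=None):
    if p is None: f=grab_frame(c); p=P(f,np.ones((420,560),bool))
    s=p[(np.hypot(p[:,0]-x,p[:,1]-y)<r)&(p[:,2]>lo)&(p[:,2]<hi)]
    if len(s): print(c,len(s),s.mean(0).round(1),"mid",((s[:,:2].min(0)+s[:,:2].max(0))/2).round(1),"pc5-95",np.percentile(s,5,0).round(1),np.percentile(s,95,0).round(1))
    else: print(c,"none")
E
python3 - <<'E'
from h import *
print(state()["ee_pos"],state()["qpos"].round())
f=grab_frame("wrist"); save(f,"w0.png"); p=P(f,np.ones((420,560),bool))
near("wrist",468,7,10,60,p=p); near("wrist",468,7,45,60,p=p)
print(np.median(p[:,2]), (-cv2.Rodrigues(np.array(f["rvec"],float))[0].T@np.array(f["tvec"]).ravel()).round())
E
```

```text
[468.2052724    6.55345798 213.75882272] [ -1.   9. 103.   0.  69. -90.]
wrist 101 [465.9   5.2  41.6] mid [467.3   5.4] pc5-95 [462.7   0.6  15.4] [470.8   9.2  51.8]
wrist 61 [467.1   4.7  50.5] mid [467.4   4.7] pc5-95 [463.3   0.6  47.8] [471.7   8.8  52. ]
32.94864596738785 [402.   6. 384.]
```

View pics/w0.png

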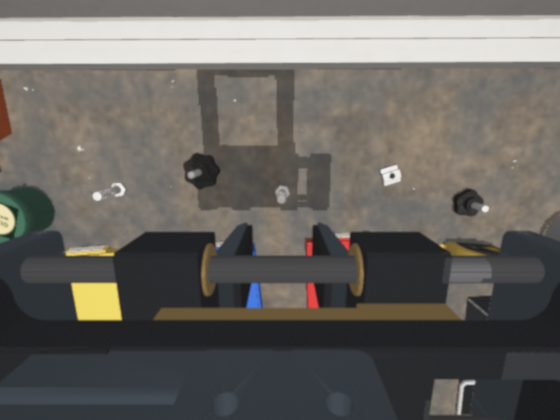

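move_arm --plan '[{"x":1,"y":-1,"z":40,"rx":0,"ry":0,"rz":0},{"x":0,"y":0,"z":40,"rx":0,"ry":0,"rz":0},{"x":0,"y":0,"z":40,"rx":0,"ry":0,"rz":0},{"x":0,"y":0,"z":25,"rx":0,"ry":0,"rz":0},{"x":0,"y":0,"z":20,"rx":0,"ry":0,"rz":0},{"x":0,"y":0,"z":20,"rx":0,"ry":0,"rz":0},{"x":0,"y":0,"z":17,"rx":0,"ry":0,"rz":0},{"x":0,"y":0,"z":0,"rx":0,"ry":0,"rz":0},{"x":0,"y":0,"z":0,"rx":0,"ry":0,"rz":0}]'

```text
time_s: 4.05
ee_pos: [467.1, 7.4, 12.3]
ee_rot: [180.0, -0.0, -179.9]
force: [0.9, 0.6, -0.5]
gripper_width: 36.5
gripper_force: 0.0
```

move_arm --plan '[{"x":0,"y":0,"z":0,"rx":0,"ry":0,"rz":0},{"x":0,"y":0,"z":0,"rx":0,"ry":0,"rz":0},{"x":0,"y":0,"z":0,"rx":0,"ry":0,"rz":0},{"x":0,"y":0,"z":0,"rx":0,"ry":0,"rz":0},{"x":0,"y":0,"z":0,"rx":0,"ry":0,"rz":0},{"x":0,"y":0,"z":0,"rx":0,"ry":0,"rz":0},{"x":0,"y":0,"z":0,"rx":0,"ry":0,"rz":0},{"x":0,"y":0,"z":0,"rx":0,"ry":0,"rz":0}]' --grip 0 --squeeze 20

```text
time_s: 4.85
ee_pos: [467.6, 6.3, 12.4]
ee_rot: [180.0, 0.0, 180.0]
force: [-0.4, 0.3, 4.7]
gripper_width: 9.5
gripper_force: 20.0
```

move_arm --plan '[{"x":0,"y":0,"z":-10,"rx":0,"ry":0,"rz":0},{"x":0,"y":0,"z":-20,"rx":0,"ry":0,"rz":0},{"x":0,"y":0,"z":-28,"rx":0,"ry":0,"rz":0},{"x":-12,"y":-6,"z":-10,"rx":0,"ry":0,"rz":0},{"x":-35,"y":-20,"z":0,"rx":0,"ry":0,"rz":0},{"x":-40,"y":-22,"z":0,"rx":0,"ry":0,"rz":0},{"x":-40,"y":-22,"z":0,"rx":0,"ry":0,"rz":0},{"x":-30,"y":-17,"z":0,"rx":0,"ry":0,"rz":0},{"x":-16,"y":-9,"z":0,"rx":0,"ry":0,"rz":0},{"x":0,"y":0,"z":0,"rx":0,"ry":0,"rz":0}]'

```text
time_s: 5.85
ee_pos: [642.2, -91.2, 79.7]
ee_rot: [-180.0, 0.1, 179.9]
force: [-1.1, 0.1, -1.2]
gripper_width: 9.2
gripper_force: 20.0
```

move_arm --plan '[{"x":0,"y":0,"z":25,"rx":0,"ry":0,"rz":0},{"x":0,"y":0,"z":20,"rx":0,"ry":0,"rz":0},{"x":0,"y":0,"z":10,"rx":0,"ry":0,"rz":0},{"x":0,"y":0,"z":5,"rx":0,"ry":0,"rz":0},{"x":0,"y":0,"z":2,"rx":0,"ry":0,"rz":0},{"x":0,"y":0,"z":1,"rx":0,"ry":0,"rz":0},{"x":0,"y":0,"z":0,"rx":0,"ry":0,"rz":0},{"x":0,"y":0,"z":0,"rx":0,"ry":0,"rz":0}]'

```text
time_s: 6.65
ee_pos: [640.6, -89.7, 17.7]
ee_rot: [-180.0, 0.1, -180.0]
force: [-0.1, 0.2, -0.5]
gripper_width: 9.6
gripper_force: 20.0
```

move_arm --plan '[{"x":0,"y":0,"z":0.6,"rx":0,"ry":0,"rz":0},{"x":0,"y":0,"z":0,"rx":0,"ry":0,"rz":0},{"x":0,"y":0,"z":0,"rx":0,"ry":0,"rz":0}]'

```text
time_s: 6.95
ee_pos: [640.4, -89.7, 16.6]
ee_rot: [180.0, 0.0, -180.0]
force: [-0.4, 1.1, 1.3]
gripper_width: 9.2
gripper_force: 20.0
```

move_arm --plan '[{"x":0,"y":0,"z":0.5,"rx":0,"ry":0,"rz":0},{"x":0,"y":0,"z":0,"rx":0,"ry":0,"rz":0},{"x":0,"y":0,"z":0,"rx":0,"ry":0,"rz":0}]'

```text
time_s: 7.25
ee_pos: [640.5, -89.7, 16.5]
ee_rot: [-180.0, 0.0, -180.0]
force: [-0.7, 0.1, 5.0]
gripper_width: 9.3
gripper_force: 20.0
```

move_arm --plan '[{"x":0,"y":0,"z":0,"rx":0,"ry":0,"rz":0},{"x":0,"y":0,"z":0,"rx":0,"ry":0,"rz":0},{"x":0,"y":0,"z":0,"rx":0,"ry":0,"rz":0},{"x":0,"y":0,"z":0,"rx":0,"ry":0,"rz":0},{"x":0,"y":0,"z":-10,"rx":0,"ry":0,"rz":0},{"x":0,"y":0,"z":-20,"rx":0,"ry":0,"rz":0},{"x":0,"y":0,"z":-30,"rx":0,"ry":0,"rz":0},{"x":0,"y":0,"z":-14,"rx":0,"ry":0,"rz":0}]' --grip 0.4

```text
time_s: 8.05
ee_pos: [641.8, -89.9, 93.1]
ee_rot: [-180.0, 0.3, -180.0]
force: [0.3, 0.3, 0.3]
gripper_width: 36.5
gripper_force: 0.0
```

move_arm --plan '[{"x":25,"y":-16,"z":0,"rx":0,"ry":0,"rz":0},{"x":35,"y":-24,"z":0,"rx":0,"ry":0,"rz":0},{"x":40,"y":-26,"z":0,"rx":0,"ry":0,"rz":0},{"x":40,"y":-27,"z":0,"rx":0,"ry":0,"rz":0},{"x":25,"y":-17,"z":0,"rx":0,"ry":0,"rz":0},{"x":11.5,"y":-8.3,"z":0,"rx":0,"ry":0,"rz":0},{"x":0,"y":0,"z":0,"rx":0,"ry":0,"rz":0},{"x":0,"y":0,"z":0,"rx":0,"ry":0,"rz":0}]'

```text
time_s: 8.85
ee_pos: [465.0, -208.0, 90.2]
ee_rot: [-180.0, 0.1, 180.0]
force: [-0.3, 0.0, -0.6]
gripper_width: 36.2
gripper_force: 0.0
```

```bash
python3 - <<'E'
from h import *
print(state()["ee_pos"],state()["gripper_width"])
f=grab_frame("wrist"); save(f,"w1.png"); p=P(f,np.ones((420,560),bool))
near("wrist",464,-208,12,60,p=p); near("wrist",464,-208,40,60,p=p)
near("top",641,-90,10,70);near("scene",641,-90,10,70)
E
```

```text
[ 465.04464293 -207.96251287   90.15451864] 36.16819882002279
wrist 281 [ 461.1 -210.8   41.2] mid [ 462.8 -210.9] pc5-95 [ 458.1 -215.2   16.1] [ 466.7 -206.6   51.8]
wrist 178 [ 462.1 -210.6   49.5] mid [ 463.  -210.7] pc5-95 [ 458.5 -214.6   42.4] [ 466.9 -206.7   51.9]
top 50 [639.4 -89.3  30.8] mid [636.3 -89. ] pc5-95 [634.6 -96.   10.5] [645.5 -83.7  57.6]
scene 83 [640.5 -87.1  31.1] mid [641.6 -87.1] pc5-95 [635.6 -91.9  10.6] [645.3 -82.3  56.1]
```

View pics/w1.png

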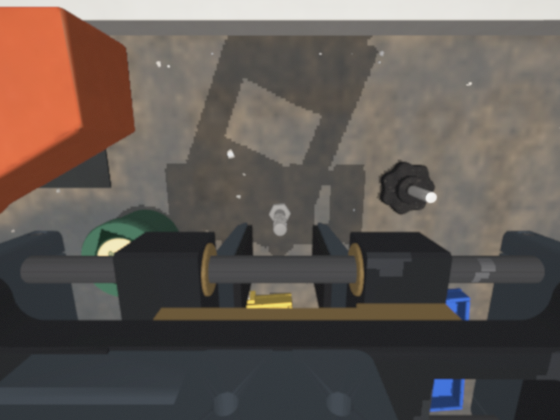

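```bash
python3 - <<'E'
from h import *
for c in ["top","scene"]:
    f=grab_frame(c); p=P(f,np.ones((420,560),bool))
    s=p[(p[:,0]>415)&(p[:,0]<515)&(p[:,1]<-220)&(p[:,1]>-420)&(p[:,2]>62)&(p[:,2]<150)]
    print(c,len(s), s.min(0) if len(s) else 0, s.max(0) if len(s) else 0)
    s=p[(p[:,0]>300)&(p[:,0]<415)&(p[:,1]<-220)&(p[:,1]>-420)&(p[:,2]>62)]
    print(c,len(s), s.min(0) if len(s) else 0, s.max(0) if len(s) else 0)
E
```

```text
top 123 [ 415.66870196 -419.91386562   62.72253226] [ 439.61065701 -375.43229178   84.17392768]
top 1344 [ 327.0745106  -419.99733168   73.00592095] [ 414.91781391 -220.04402878  542.34309256]
scene 295 [ 415.29393128 -419.73465743   62.97398513] [ 473.26493759 -221.98015912  148.22829591]
scene 1089 [ 325.97514601 -419.7806184    62.00282003] [ 414.99775591 -220.00596892  448.89117666]
```

move_arm --plan '[{"x":1,"y":-1,"z":20,"rx":0,"ry":0,"rz":0},{"x":0,"y":0,"z":20,"rx":0,"ry":0,"rz":0},{"x":0,"y":0,"z":20,"rx":0,"ry":0,"rz":0},{"x":0,"y":0,"z":18,"rx":0,"ry":0,"rz":0},{"x":0,"y":0,"z":0,"rx":0,"ry":0,"rz":0},{"x":0,"y":0,"z":0,"rx":0,"ry":0,"rz":0}]'

```text
time_s: 9.7
ee_pos: [463.2, -208.8, 11.8]
ee_rot: [180.0, -0.0, -180.0]
force: [0.4, 0.6, 1.2]
gripper_width: 36.3
gripper_force: 0.0
```

move_arm --plan '[{"x":0,"y":0,"z":0,"rx":0,"ry":0,"rz":0},{"x":0,"y":0,"z":0,"rx":0,"ry":0,"rz":0},{"x":0,"y":0,"z":0,"rx":0,"ry":0,"rz":0},{"x":0,"y":0,"z":0,"rx":0,"ry":0,"rz":0},{"x":0,"y":0,"z":0,"rx":0,"ry":0,"rz":0},{"x":0,"y":0,"z":0,"rx":0,"ry":0,"rz":0},{"x":0,"y":0,"z":0,"rx":0,"ry":0,"rz":0},{"x":0,"y":0,"z":0,"rx":0,"ry":0,"rz":0}]' --grip 0 --squeeze 20

```text
time_s: 10.5
ee_pos: [463.1, -209.2, 12.4]
ee_rot: [-180.0, 0.1, -180.0]
force: [-0.5, 0.4, 6.2]
gripper_width: 9.8
gripper_force: 20.0
```

move_arm --plan '[{"x":0,"y":0,"z":-10,"rx":0,"ry":0,"rz":0},{"x":0,"y":0,"z":-20,"rx":0,"ry":0,"rz":0},{"x":0,"y":0,"z":-28,"rx":0,"ry":0,"rz":0},{"x":-9,"y":8,"z":-10,"rx":0,"ry":0,"rz":0},{"x":-25,"y":25,"z":0,"rx":0,"ry":0,"rz":0},{"x":-30,"y":30,"z":0,"rx":0,"ry":0,"rz":0},{"x":-30,"y":28,"z":0,"rx":0,"ry":0,"rz":0},{"x":-20,"y":20,"z":0,"rx":0,"ry":0,"rz":0},{"x":-8,"y":8,"z":0,"rx":0,"ry":0,"rz":0},{"x":0,"y":0,"z":0,"rx":0,"ry":0,"rz":0}]'

```text
time_s: 11.5
ee_pos: [585.3, -88.6, 79.2]
ee_rot: [180.0, -0.0, -179.9]
force: [-0.1, -0.7, -0.1]
gripper_width: 9.4
gripper_force: 20.0
```

move_arm --plan '[{"x":0,"y":0,"z":25,"rx":0,"ry":0,"rz":0},{"x":0,"y":0,"z":20,"rx":0,"ry":0,"rz":0},{"x":0,"y":0,"z":10,"rx":0,"ry":0,"rz":0},{"x":0,"y":0,"z":5,"rx":0,"ry":0,"rz":0},{"x":0,"y":0,"z":2,"rx":0,"ry":0,"rz":0},{"x":0,"y":0,"z":1,"rx":0,"ry":0,"rz":0},{"x":0,"y":0,"z":0.7,"rx":0,"ry":0,"rz":0},{"x":0,"y":0,"z":0,"rx":0,"ry":0,"rz":0},{"x":0,"y":0,"z":0,"rx":0,"ry":0,"rz":0}]'

```text
time_s: 12.4
ee_pos: [585.0, -90.0, 16.6]
ee_rot: [-180.0, 0.0, -180.0]
force: [-0.2, -0.5, -1.1]
gripper_width: 9.2
gripper_force: 20.0
```

move_arm --plan '[{"x":0,"y":0,"z":0.4,"rx":0,"ry":0,"rz":0},{"x":0,"y":0,"z":0,"rx":0,"ry":0,"rz":0},{"x":0,"y":0,"z":0,"rx":0,"ry":0,"rz":0}]'

```text
time_s: 12.7
ee_pos: [585.0, -90.0, 16.4]
ee_rot: [-180.0, 0.1, -180.0]
force: [-0.6, 0.5, 5.3]
gripper_width: 9.3
gripper_force: 20.0
```

move_arm --plan '[{"x":0,"y":0,"z":0,"rx":0,"ry":0,"rz":0},{"x":0,"y":0,"z":0,"rx":0,"ry":0,"rz":0},{"x":0,"y":0,"z":0,"rx":0,"ry":0,"rz":0},{"x":0,"y":0,"z":0,"rx":0,"ry":0,"rz":0},{"x":0,"y":0,"z":-10,"rx":0,"ry":0,"rz":0},{"x":0,"y":0,"z":-20,"rx":0,"ry":0,"rz":0},{"x":0,"y":0,"z":-30,"rx":0,"ry":0,"rz":0},{"x":0,"y":0,"z":-24,"rx":0,"ry":0,"rz":0}]' --grip 0.4

```text
time_s: 13.5
ee_pos: [585.1, -90.0, 101.7]
ee_rot: [-180.0, 0.1, -180.0]
force: [0.2, 0.2, 0.8]
gripper_width: 36.4
gripper_force: 0.0
```

move_arm --plan '[{"x":20,"y":-1,"z":0,"rx":0,"ry":0,"rz":0},{"x":35,"y":-1,"z":0,"rx":0,"ry":0,"rz":0},{"x":40,"y":-2,"z":0,"rx":0,"ry":0,"rz":0},{"x":30,"y":-2,"z":0,"rx":0,"ry":0,"rz":0},{"x":15,"y":-1,"z":0,"rx":0,"ry":0,"rz":0},{"x":5,"y":0,"z":0,"rx":0,"ry":0,"rz":0},{"x":0,"y":0,"z":0,"rx":0,"ry":0,"rz":0},{"x":0,"y":0,"z":0,"rx":0,"ry":0,"rz":0}]'

```text
time_s: 14.3
ee_pos: [441.1, -97.2, 100.2]
ee_rot: [-180.0, 0.1, -180.0]
force: [0.1, 0.5, 0.5]
gripper_width: 36.7
gripper_force: 0.0
```

```bash
python3 - <<'E'
from h import *
print(state()["ee_pos"],state()["gripper_width"])
f=grab_frame("wrist"); save(f,"w2.png"); p=P(f,np.ones((420,560),bool))
near("wrist",440,-97,26,60,p=p); near("wrist",440,-97,46,60,p=p)
for c in ["top","scene"]: near(c,585,-90,26,70); near(c,641,-90,26,70)
E
```

```text
[441.08411336 -97.21511565 100.19586679] 36.73762604084554
wrist 136 [437.4 -99.3  44.7] mid [438.8 -99.6] pc5-95 [ 435.  -102.5   28.8] [441.3 -96.   50.9]
wrist 83 [438.5 -99.3  49.8] mid [438.8 -99.6] pc5-95 [ 435.3 -102.4   47.2] [441.9 -96.1  51.1]
top 24 [585.1 -89.   49.8] mid [585.9 -88.9] pc5-95 [581.8 -93.1  30.3] [589.9 -84.7  59.5]
top 25 [640.3 -89.9  48.2] mid [641.1 -90.2] pc5-95 [636.9 -94.   31.4] [645.2 -85.6  59.2]
scene 58 [585.2 -87.2  42.1] mid [586.4 -88.3] pc5-95 [582.1 -93.   27.1] [590.1 -83.6  56.1]
scene 48 [640.7 -87.6  42.8] mid [642.  -88.7] pc5-95 [637.3 -91.2  26.6] [645.2 -85.   56.3]
```

View pics/w2.png

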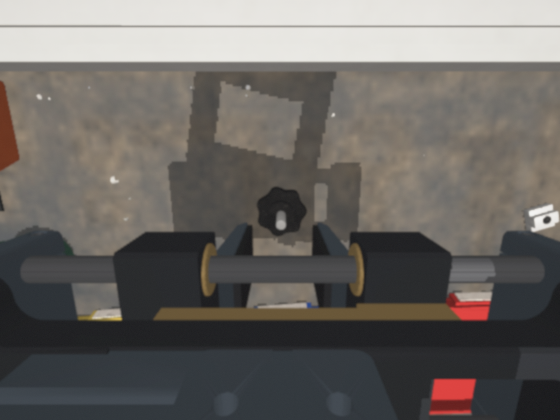

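move_arm --plan '[{"x":1,"y":-1.2,"z":20,"rx":0,"ry":0,"rz":0},{"x":0,"y":0,"z":20,"rx":0,"ry":0,"rz":0},{"x":0,"y":0,"z":20,"rx":0,"ry":0,"rz":0},{"x":0,"y":0,"z":15,"rx":0,"ry":0,"rz":0},{"x":0,"y":0,"z":0,"rx":0,"ry":0,"rz":0},{"x":0,"y":0,"z":0,"rx":0,"ry":0,"rz":0}]'

```text
time_s: 15.15
ee_pos: [439.0, -98.2, 24.8]
ee_rot: [180.0, -0.0, -180.0]
force: [-0.4, 0.2, -1.4]
gripper_width: 36.5
gripper_force: 0.0
```

move_arm --plan '[{"x":0,"y":0,"z":0,"rx":0,"ry":0,"rz":0},{"x":0,"y":0,"z":0,"rx":0,"ry":0,"rz":0},{"x":0,"y":0,"z":0,"rx":0,"ry":0,"rz":0},{"x":0,"y":0,"z":0,"rx":0,"ry":0,"rz":0},{"x":0,"y":0,"z":0,"rx":0,"ry":0,"rz":0},{"x":0,"y":0,"z":0,"rx":0,"ry":0,"rz":0},{"x":0,"y":0,"z":0,"rx":0,"ry":0,"rz":0},{"x":0,"y":0,"z":0,"rx":0,"ry":0,"rz":0}]' --grip 0 --squeeze 20

```text
time_s: 15.95
ee_pos: [439.0, -98.3, 25.1]
ee_rot: [-180.0, 0.0, -180.0]
force: [-0.6, 0.2, 5.6]
gripper_width: 7.4
gripper_force: 20.0
```

move_arm --plan '[{"x":0,"y":0,"z":-10,"rx":0,"ry":0,"rz":0},{"x":0,"y":0,"z":-20,"rx":0,"ry":0,"rz":0},{"x":0,"y":0,"z":-28,"rx":0,"ry":0,"rz":0},{"x":-10,"y":10,"z":-10,"rx":0,"ry":0,"rz":0},{"x":-25,"y":27,"z":0,"rx":0,"ry":0,"rz":0},{"x":-33,"y":35,"z":0,"rx":0,"ry":0,"rz":0},{"x":-34,"y":36,"z":0,"rx":0,"ry":0,"rz":0},{"x":-34,"y":36,"z":0,"rx":0,"ry":0,"rz":0},{"x":-33,"y":36,"z":0,"rx":0,"ry":0,"rz":0},{"x":-20,"y":22,"z":0,"rx":0,"ry":0,"rz":0}]'

```text
time_s: 16.95
ee_pos: [629.7, 106.7, 92.8]
ee_rot: [180.0, 0.1, -179.9]
force: [0.5, -0.7, -0.6]
gripper_width: 7.3
gripper_force: 20.0
```

move_arm --plan '[{"x":0,"y":0,"z":0,"rx":0,"ry":0,"rz":0},{"x":0,"y":0,"z":25,"rx":0,"ry":0,"rz":0},{"x":0,"y":0,"z":20,"rx":0,"ry":0,"rz":0},{"x":0,"y":0,"z":10,"rx":0,"ry":0,"rz":0},{"x":0,"y":0,"z":5,"rx":0,"ry":0,"rz":0},{"x":0,"y":0,"z":2,"rx":0,"ry":0,"rz":0},{"x":0,"y":0,"z":1,"rx":0,"ry":0,"rz":0},{"x":0,"y":0,"z":0.7,"rx":0,"ry":0,"rz":0},{"x":0,"y":0,"z":0,"rx":0,"ry":0,"rz":0},{"x":0,"y":0,"z":0,"rx":0,"ry":0,"rz":0}]'

```text
time_s: 17.95
ee_pos: [628.0, 103.9, 29.5]
ee_rot: [180.0, 0.0, -180.0]
force: [0.5, -0.4, -0.3]
gripper_width: 7.4
gripper_force: 20.0
```

move_arm --plan '[{"x":0,"y":0,"z":0.4,"rx":0,"ry":0,"rz":0},{"x":0,"y":0,"z":0,"rx":0,"ry":0,"rz":0},{"x":0,"y":0,"z":0,"rx":0,"ry":0,"rz":0}]'

```text
time_s: 18.25
ee_pos: [627.9, 103.9, 29.1]
ee_rot: [180.0, 0.0, -180.0]
force: [-0.6, -0.9, 3.0]
gripper_width: 7.7
gripper_force: 20.0
```

move_arm --plan '[{"x":0,"y":0,"z":0,"rx":0,"ry":0,"rz":0},{"x":0,"y":0,"z":0,"rx":0,"ry":0,"rz":0},{"x":0,"y":0,"z":0,"rx":0,"ry":0,"rz":0},{"x":0,"y":0,"z":0,"rx":0,"ry":0,"rz":0},{"x":0,"y":0,"z":-10,"rx":0,"ry":0,"rz":0},{"x":0,"y":0,"z":-20,"rx":0,"ry":0,"rz":0},{"x":0,"y":0,"z":-30,"rx":0,"ry":0,"rz":0},{"x":0,"y":0,"z":-21,"rx":0,"ry":0,"rz":0}]' --grip 0.4

```text
time_s: 19.05
ee_pos: [628.4, 103.9, 112.1]
ee_rot: [180.0, 0.1, -180.0]
force: [0.8, 0.5, 0.1]
gripper_width: 36.8
gripper_force: 0.0
```

move_arm --plan '[{"x":20,"y":20,"z":0,"rx":0,"ry":0,"rz":0},{"x":32,"y":33,"z":0,"rx":0,"ry":0,"rz":0},{"x":33,"y":34,"z":0,"rx":0,"ry":0,"rz":0},{"x":33,"y":34,"z":0,"rx":0,"ry":0,"rz":0},{"x":20,"y":20,"z":0,"rx":0,"ry":0,"rz":0},{"x":6.5,"y":8,"z":0,"rx":0,"ry":0,"rz":0},{"x":0,"y":0,"z":0,"rx":0,"ry":0,"rz":0},{"x":0,"y":0,"z":0,"rx":0,"ry":0,"rz":0}]'

```text
time_s: 19.85
ee_pos: [484.2, 252.4, 110.1]
ee_rot: [180.0, 0.1, -180.0]
force: [-0.6, -0.4, 0.9]
gripper_width: 35.9
gripper_force: 0.0
```

```bash
python3 - <<'E'
from h import *
print(state()["ee_pos"],state()["gripper_width"])
f=grab_frame("wrist"); save(f,"w3.png"); p=P(f,np.ones((420,560),bool))
near("wrist",483,253,25,60,p=p); near("wrist",483,253,37,60,p=p)
for c in ["top","scene"]: near(c,628,104,28,70)
q=p[(np.hypot(p[:,0]-446,p[:,1]-149)<25)&(p[:,2]>9)&(p[:,2]<20)]
if len(q)>10: print(len(q),cv2.minAreaRect(q[:,:2].astype(np.float32)))
E
```

```text
[484.21776335 252.42130868 110.07267322] 35.94604258508684
wrist 100 [481.6 252.9  37.4] mid [482.5 253. ] pc5-95 [478.9 249.5  27.4] [485.6 256.3  40.9]
wrist 69 [482.5 252.9  40.1] mid [482.6 252.9] pc5-95 [479.2 249.5  39.1] [485.9 256.3  41. ]
top 21 [627.6 103.6  44.9] mid [626.4 104.4] pc5-95 [621.1  99.9  28.3] [633.8 110.5  58.4]
scene none
288 ((445.59423828125, 147.19842529296875), (10.823307037353516, 22.298341751098633), 18.007354736328125)
```

View pics/w3.png

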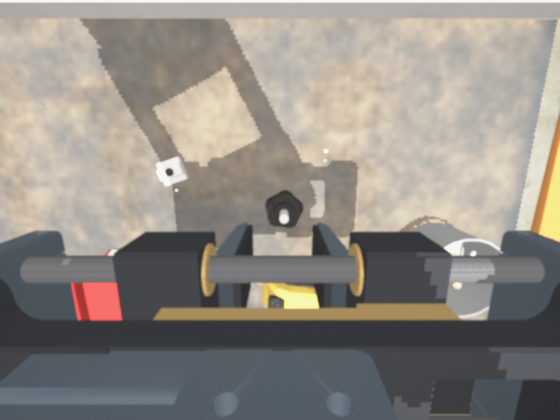

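move_arm --plan '[{"x":0.7,"y":0.8,"z":25,"rx":0,"ry":0,"rz":0},{"x":0,"y":0,"z":25,"rx":0,"ry":0,"rz":0},{"x":0,"y":0,"z":20,"rx":0,"ry":0,"rz":0},{"x":0,"y":0,"z":16,"rx":0,"ry":0,"rz":0},{"x":0,"y":0,"z":0,"rx":0,"ry":0,"rz":0},{"x":0,"y":0,"z":0,"rx":0,"ry":0,"rz":0}]'

```text
time_s: 20.6
ee_pos: [483.1, 253.1, 23.7]
ee_rot: [-180.0, -0.0, 180.0]
force: [-0.1, 0.0, -0.0]
gripper_width: 36.6
gripper_force: 0.0
```

move_arm --plan '[{"x":0,"y":0,"z":0,"rx":0,"ry":0,"rz":0},{"x":0,"y":0,"z":0,"rx":0,"ry":0,"rz":0},{"x":0,"y":0,"z":0,"rx":0,"ry":0,"rz":0},{"x":0,"y":0,"z":0,"rx":0,"ry":0,"rz":0},{"x":0,"y":0,"z":0,"rx":0,"ry":0,"rz":0},{"x":0,"y":0,"z":0,"rx":0,"ry":0,"rz":0},{"x":0,"y":0,"z":0,"rx":0,"ry":0,"rz":0},{"x":0,"y":0,"z":0,"rx":0,"ry":0,"rz":0}]' --grip 0 --squeeze 20

```text
time_s: 21.4
ee_pos: [482.7, 253.8, 24.1]
ee_rot: [180.0, 0.0, -180.0]
force: [-0.7, 0.2, 5.7]
gripper_width: 7.4
gripper_force: 20.0
```

move_arm --plan '[{"x":0,"y":0,"z":-10,"rx":0,"ry":0,"rz":0},{"x":0,"y":0,"z":-20,"rx":0,"ry":0,"rz":0},{"x":0,"y":0,"z":-30,"rx":0,"ry":0,"rz":0},{"x":-2,"y":-10,"z":-20,"rx":0,"ry":0,"rz":0},{"x":-10,"y":-24,"z":0,"rx":0,"ry":0,"rz":0},{"x":-18,"y":-34,"z":0,"rx":0,"ry":0,"rz":0},{"x":-20,"y":-35,"z":0,"rx":0,"ry":0,"rz":0},{"x":-20,"y":-26,"z":0,"rx":0,"ry":0,"rz":0},{"x":-14,"y":-14,"z":0,"rx":0,"ry":0,"rz":0},{"x":-4,"y":-6.5,"z":0,"rx":0,"ry":0,"rz":0}]'

```text
time_s: 22.4
ee_pos: [571.7, 103.1, 103.6]
ee_rot: [180.0, 0.0, 179.9]
force: [-0.3, 0.7, 0.6]
gripper_width: 6.9
gripper_force: 20.0
```

move_arm --plan '[{"x":0,"y":0,"z":0,"rx":0,"ry":0,"rz":0},{"x":0,"y":0,"z":30,"rx":0,"ry":0,"rz":0},{"x":0,"y":0,"z":27,"rx":0,"ry":0,"rz":0},{"x":0,"y":0,"z":10,"rx":0,"ry":0,"rz":0},{"x":0,"y":0,"z":5,"rx":0,"ry":0,"rz":0},{"x":0,"y":0,"z":2,"rx":0,"ry":0,"rz":0},{"x":0,"y":0,"z":1,"rx":0,"ry":0,"rz":0},{"x":0,"y":0,"z":0.7,"rx":0,"ry":0,"rz":0},{"x":0,"y":0,"z":0,"rx":0,"ry":0,"rz":0},{"x":0,"y":0,"z":0,"rx":0,"ry":0,"rz":0}]'

```text
time_s: 23.4
ee_pos: [570.8, 104.1, 28.5]
ee_rot: [180.0, 0.1, -180.0]
force: [0.6, 0.7, 0.1]
gripper_width: 7.0
gripper_force: 20.0
```

move_arm --plan '[{"x":0,"y":0,"z":0.5,"rx":0,"ry":0,"rz":0},{"x":0,"y":0,"z":0,"rx":0,"ry":0,"rz":0},{"x":0,"y":0,"z":0,"rx":0,"ry":0,"rz":0}]'

```text
time_s: 23.7
ee_pos: [570.8, 104.1, 28.1]
ee_rot: [180.0, 0.1, -180.0]
force: [-1.3, -1.1, 6.1]
gripper_width: 7.0
gripper_force: 20.0
```

move_arm --plan '[{"x":0,"y":0,"z":0,"rx":0,"ry":0,"rz":0},{"x":0,"y":0,"z":0,"rx":0,"ry":0,"rz":0},{"x":0,"y":0,"z":0,"rx":0,"ry":0,"rz":0},{"x":0,"y":0,"z":0,"rx":0,"ry":0,"rz":0},{"x":0,"y":0,"z":-10,"rx":0,"ry":0,"rz":0},{"x":0,"y":0,"z":-20,"rx":0,"ry":0,"rz":0},{"x":0,"y":0,"z":-30,"rx":0,"ry":0,"rz":0},{"x":0,"y":0,"z":-22,"rx":0,"ry":0,"rz":0}]' --grip 0.5

```text
time_s: 24.5
ee_pos: [571.1, 104.2, 111.7]
ee_rot: [180.0, 0.1, -180.0]
force: [-0.2, 0.3, -0.8]
gripper_width: 45.5
gripper_force: 0.0
```

move_arm --plan '[{"x":20,"y":7,"z":0,"rx":0,"ry":0,"rz":0},{"x":35,"y":12,"z":0,"rx":0,"ry":0,"rz":0},{"x":35,"y":12,"z":0,"rx":0,"ry":0,"rz":0},{"x":25,"y":8,"z":0,"rx":0,"ry":0,"rz":0},{"x":10,"y":5,"z":0,"rx":0,"ry":0,"rz":0},{"x":0,"y":0,"z":0,"rx":0,"ry":0,"rz":0},{"x":0,"y":0,"z":0,"rx":0,"ry":0,"rz":0}]'

```text
time_s: 25.2
ee_pos: [447.1, 148.3, 110.0]
ee_rot: [180.0, 0.1, -180.0]
force: [0.8, 0.0, 0.0]
gripper_width: 45.4
gripper_force: 0.0
```

```bash
python3 - <<'E'
from h import *
print(state()["ee_pos"],state()["ee_rot"],state()["gripper_width"])
f=grab_frame("wrist"); p=P(f,np.ones((420,560),bool))
im=cv2.resize(f["img"][150:260,230:340],None,fx=5,fy=5,interpolation=cv2.INTER_CUBIC); cv2.imwrite("pics/w4.png",im[:,:,::-1])
n=p[np.hypot(p[:,0]-446,p[:,1]-148)<20]
for lo,hi in [(9,16),(3,8.5),(2.5,16)]:
    q=n[(n[:,2]>lo)&(n[:,2]<hi)]; print(lo,len(q),q.mean(0).round(1),cv2.minAreaRect(q[:,:2].astype(np.float32)))
for c in ["top","scene"]: near(c,628,104,28,70,20);near(c,571,104,28,70,20)
E
```

```text
[447.06640594 148.28057831 110.04446587] [ 1.79973136e+02  1.40024884e-01 -1.79969410e+02] 45.43062940432648
9 260 [445.3 147.1  10.8] ((445.5581970214844, 147.0135498046875), (11.373428344726562, 21.984342575073242), 17.490306854248047)
3 249 [443.8 146.8   5.8] ((445.3878173828125, 147.00759887695312), (22.296138763427734, 22.09272575378418), 17.985973358154297)
2.5 515 [444.4 147.    8.3] ((445.3878173828125, 147.00759887695312), (22.296138763427734, 22.09272575378418), 17.985973358154297)
top 21 [628.  102.1  44.6] mid [626.5  99.5] pc5-95 [623.8  95.7  28.7] [632.  105.9  59.6]
top 14 [570.8 104.7  41.4] mid [570.1 105.1] pc5-95 [567.3 100.7  30.5] [574.8 109.   49.1]
scene none
scene 2 [574.6 107.9  30.9] mid [574.6 107.9] pc5-95 [574.3 107.6  30.1] [574.8 108.2  31.8]
```

View pics/w4.png

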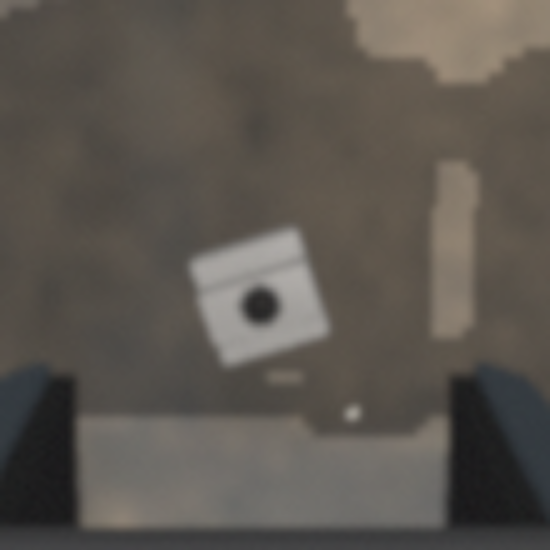

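move_arm --plan '[{"x":1.4,"y":-0.2,"z":0,"rx":0,"ry":0,"rz":0},{"x":0,"y":0,"z":20,"rx":0,"ry":0,"rz":-0.1},{"x":0,"y":0,"z":20,"rx":0,"ry":0,"rz":-0.1},{"x":0,"y":0,"z":20,"rx":0,"ry":0,"rz":-0.114},{"x":0,"y":0,"z":20,"rx":0,"ry":0,"rz":0},{"x":0,"y":0,"z":17,"rx":0,"ry":0,"rz":0},{"x":0,"y":0,"z":7,"rx":0,"ry":0,"rz":0},{"x":0,"y":0,"z":3,"rx":0,"ry":0,"rz":0},{"x":0,"y":0,"z":0,"rx":0,"ry":0,"rz":0},{"x":0,"y":0,"z":0,"rx":0,"ry":0,"rz":0}]'

```text
time_s: 26.45
ee_pos: [444.7, 148.0, 3.1]
ee_rot: [180.0, 0.1, -162.0]
force: [-1.2, 0.2, 0.3]
gripper_width: 45.3
gripper_force: 0.0
```

move_arm --plan '[{"x":0,"y":0,"z":0,"rx":0,"ry":0,"rz":0},{"x":0,"y":0,"z":0,"rx":0,"ry":0,"rz":0},{"x":0,"y":0,"z":0,"rx":0,"ry":0,"rz":0},{"x":0,"y":0,"z":0,"rx":0,"ry":0,"rz":0},{"x":0,"y":0,"z":0,"rx":0,"ry":0,"rz":0},{"x":0,"y":0,"z":0,"rx":0,"ry":0,"rz":0},{"x":0,"y":0,"z":0,"rx":0,"ry":0,"rz":0},{"x":0,"y":0,"z":0,"rx":0,"ry":0,"rz":0}]' --grip 0 --squeeze 25

```text
time_s: 27.25
ee_pos: [444.2, 148.0, 2.7]
ee_rot: [180.0, 0.0, -162.0]
force: [-0.9, -0.2, 6.4]
gripper_width: 21.5
gripper_force: 25.0
```

move_arm --plan '[{"x":0,"y":0,"z":-10,"rx":0,"ry":0,"rz":0},{"x":0,"y":0,"z":-22,"rx":0,"ry":0,"rz":0.1},{"x":0,"y":0,"z":-30,"rx":0,"ry":0,"rz":0.1},{"x":0,"y":0,"z":-30,"rx":0,"ry":0,"rz":0.114},{"x":-10,"y":-20,"z":0,"rx":0,"ry":0,"rz":0},{"x":-17,"y":-40,"z":0,"rx":0,"ry":0,"rz":0},{"x":-17,"y":-42,"z":0,"rx":0,"ry":0,"rz":0},{"x":-17,"y":-42,"z":0,"rx":0,"ry":0,"rz":0},{"x":-17,"y":-42,"z":0,"rx":0,"ry":0,"rz":0},{"x":-17,"y":-42,"z":0,"rx":0,"ry":0,"rz":0}]'

```text
time_s: 28.25
ee_pos: [539.4, -81.9, 94.8]
ee_rot: [180.0, 0.0, -180.0]
force: [0.3, 0.3, -1.3]
gripper_width: 21.7
gripper_force: 25.0
```

move_arm --plan '[{"x":-17,"y":-42,"z":0,"rx":0,"ry":0,"rz":0},{"x":-17,"y":-42,"z":0,"rx":0,"ry":0,"rz":0},{"x":-17,"y":-42,"z":0,"rx":0,"ry":0,"rz":0},{"x":-17,"y":-35,"z":0,"rx":0,"ry":0,"rz":0},{"x":-10,"y":-18,"z":0,"rx":0,"ry":0,"rz":0},{"x":0,"y":0,"z":0,"rx":0,"ry":0,"rz":0},{"x":0,"y":0,"z":0,"rx":0,"ry":0,"rz":0}]'

```text
time_s: 28.95
ee_pos: [616.5, -258.7, 94.1]
ee_rot: [179.9, -0.1, 180.0]
force: [-0.5, 0.0, -0.2]
gripper_width: 21.5
gripper_force: 25.0
```

Contact expected at about z=6.9; down 87.5 in total.

move_arm --plan '[{"x":0,"y":0,"z":30,"rx":0,"ry":0,"rz":0},{"x":0,"y":0,"z":30,"rx":0,"ry":0,"rz":0},{"x":0,"y":0,"z":15,"rx":0,"ry":0,"rz":0},{"x":0,"y":0,"z":7,"rx":0,"ry":0,"rz":0},{"x":0,"y":0,"z":4,"rx":0,"ry":0,"rz":0},{"x":0,"y":0,"z":1,"rx":0,"ry":0,"rz":0},{"x":0,"y":0,"z":0.6,"rx":0,"ry":0,"rz":0},{"x":0,"y":0,"z":0,"rx":0,"ry":0,"rz":0},{"x":0,"y":0,"z":0,"rx":0,"ry":0,"rz":0}]'

```text
time_s: 29.85
ee_pos: [617.5, -259.3, 7.5]
ee_rot: [-180.0, 0.1, -180.0]
force: [0.7, -0.2, -0.7]
gripper_width: 21.5
gripper_force: 25.0
```

move_arm --plan '[{"x":0,"y":0,"z":0.5,"rx":0,"ry":0,"rz":0},{"x":0,"y":0,"z":0,"rx":0,"ry":0,"rz":0},{"x":0,"y":0,"z":0,"rx":0,"ry":0,"rz":0}]'

```text
time_s: 30.15
ee_pos: [617.4, -259.3, 6.8]
ee_rot: [-180.0, 0.0, -180.0]
force: [-0.1, 0.2, 1.4]
gripper_width: 21.8
gripper_force: 25.0
```

Release, rise, and back off toward −x for a final look.

move_arm --plan '[{"x":0,"y":0,"z":0,"rx":0,"ry":0,"rz":0},{"x":0,"y":0,"z":0,"rx":0,"ry":0,"rz":0},{"x":0,"y":0,"z":0,"rx":0,"ry":0,"rz":0},{"x":0,"y":0,"z":0,"rx":0,"ry":0,"rz":0},{"x":0,"y":0,"z":-10,"rx":0,"ry":0,"rz":0},{"x":0,"y":0,"z":-30,"rx":0,"ry":0,"rz":0},{"x":0,"y":0,"z":-40,"rx":0,"ry":0,"rz":0},{"x":0,"y":0,"z":-40,"rx":0,"ry":0,"rz":0},{"x":0,"y":0,"z":-40,"rx":0,"ry":0,"rz":0},{"x":0,"y":0,"z":-30,"rx":0,"ry":0,"rz":0}]' --grip 0.5

```text
time_s: 31.15
ee_pos: [617.7, -259.3, 200.4]
ee_rot: [-179.9, 0.2, -180.0]
force: [-0.1, -0.1, 0.5]
gripper_width: 45.6
gripper_force: 0.0
```

move_arm --plan '[{"x":20,"y":0,"z":0,"rx":0,"ry":0,"rz":0},{"x":40,"y":0,"z":0,"rx":0,"ry":0,"rz":0},{"x":40,"y":0,"z":0,"rx":0,"ry":0,"rz":0},{"x":40,"y":0,"z":0,"rx":0,"ry":0,"rz":0},{"x":40,"y":0,"z":0,"rx":0,"ry":0,"rz":0},{"x":20,"y":0,"z":0,"rx":0,"ry":0,"rz":0},{"x":0,"y":0,"z":0,"rx":0,"ry":0,"rz":0}]'

```text
time_s: 31.85
ee_pos: [414.7, -258.8, 197.4]
ee_rot: [-180.0, 0.0, 179.9]
force: [0.4, 0.1, -0.6]
gripper_width: 45.3
gripper_force: 0.0
```

```bash
python3 - <<'E'
from h import *
f=grab_frame("scene"); save(f,"s5.png"); p=P(f,np.ones((420,560),bool))
f2=grab_frame("top"); p2=P(f2,np.ones((420,560),bool))
cv2.imwrite("pics/t5.png",cv2.resize(f2["img"][140:270,140:440],None,fx=2.6,fy=2.6,interpolation=cv2.INTER_CUBIC)[:,:,::-1])
for x,y in [(641,-90),(585,-90),(628,104),(571,104)]: near("scene",x,y,28,70,20,p); near("top",x,y,28,70,20,p2)
near("scene",617,-259,10,30,20,p); near("top",617,-259,10,30,20,p2)
near("top",491,-334,46,60,50,p2); near("scene",491,-334,46,60,50,p); near("top",556,270,60,80,60,p2); near("scene",556,270,60,80,60,p)
E
```

```text
scene 46 [641.  -87.7  43.5] mid [641.5 -87.7] pc5-95 [637.4 -91.8  30.2] [645.2 -85.2  56.5]
top 24 [640.5 -90.   48.8] mid [640.9 -90.2] pc5-95 [636.9 -93.9  31.1] [644.9 -85.6  59.4]
scene 55 [585.2 -87.1  43. ] mid [586.1 -87.5] pc5-95 [581.9 -93.3  29.4] [589.7 -83.5  56. ]
top 24 [585.1 -89.   49.9] mid [585.9 -89.1] pc5-95 [581.7 -93.1  31.1] [589.8 -84.9  61.6]
scene 42 [627.9 105.6  44.4] mid [629.2 104.5] pc5-95 [624.9 102.   31.4] [632.4 108.1  54.9]
top 24 [627.3 103.1  43.3] mid [627.5 104.5] pc5-95 [619.5  98.4  28.5] [632.3 109.9  58.9]
scene 34 [571.1 105.8  38.4] mid [572.6 105.4] pc5-95 [568.6 102.3  29.7] [575.1 108.9  45.6]
top 16 [572.  104.1  39.9] mid [573.1 105. ] pc5-95 [569.3  97.6  28.5] [576.  110.4  48.3]
scene 39 [ 618.  -256.4   14.1] mid [ 619.9 -257.5] pc5-95 [ 611.2 -267.7   10.8] [ 626.5 -246.4   17.6]
top 74 [ 619.5 -258.7   14.7] mid [ 619.6 -259.4] pc5-95 [ 609.1 -269.9   10.4] [ 629.5 -248.1   20.1]
top 188 [ 501.5 -319.    50. ] mid [ 499.8 -322.6] pc5-95 [ 479.6 -337.5   46.9] [ 520.9 -303.9   53.8]
scene 278 [ 491.5 -331.6   48.8] mid [ 491.8 -331.8] pc5-95 [ 464.2 -359.3   46.9] [ 518.  -305.8   50.5]
top 293 [554.7 268.9  67. ] mid [555.3 269.3] pc5-95 [541.7 244.3  62.1] [568.6 295.2  71.9]
scene 440 [553.  272.   65.3] mid [555.7 270.7] pc5-95 [540.7 246.6  61.2] [567.5 295.1  68.2]
```

View pics/s5.png

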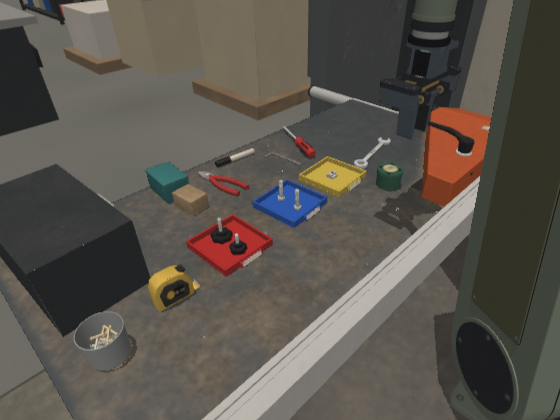

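View pics/t5.png

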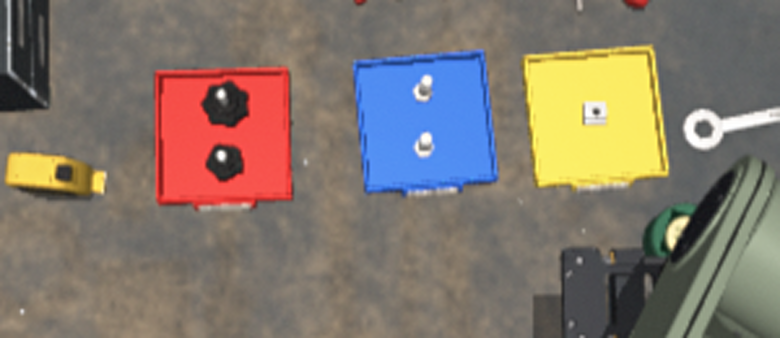

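The scene view shows both knobs in red (220,235 and 237,247), both bolts in blue (281,192 and 297,200) and the nut in yellow (333,176), all standing upright. The tape and tin haven't moved.

```bash
python3 -c "
from workcell import *
print(job_done())"
```

```text
the job is handed in; nothing more can be done
None
```

The job is handed in at about 32 s of the 136 s allowed: both bolts are in the blue tray, both knobs in the red and the nut in the yellow, each the same way up as it stood, with the tape and tin where they were.

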